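# Press-test a container cap with a push newton meter

## Robot

A 6-joint arm with a two-finger parallel gripper is mounted at the origin on the work surface. World frame = base frame: x ahead of the robot, y to its left, z up, the work surface at z = 0. Lengths are in mm, angles in degrees, forces in N, time in s.
With the tool pointing down it reaches from about 350 to 850 mm from the base axis. Payload 8.1 kg.
Tool frame: the origin (TCP) lies midway between the tips of the shut fingers; the grasp point (between the pads) lies hold_point_z behind it (hold_point_z is the distance from the TCP to the grasp point, in mm); z points along the fingers, x is the direction in which the jaws open and shut, and the axes are right-handed (so a half turn about z gives the same grasp; the last joint's range is limited). The gripper opens to 85 mm and grips with 20 to 120 N. Pads are 22 mm wide; open, the fingers measure 114 mm over their backs; the gripper's body (76 mm by 85 mm) begins 54 mm behind the grasp point. The pads swing forward as they close: fully open they stand 13 mm farther back than shut.
Start: joints at [-73.763, 7.471, 85.268, -0, 87.261, -4.893], TCP at [216.318, -559.653, 231.292] pointing down, gripper open.
Joint ranges: [-169.43, 169.43], [-51.17, 129.36], [1.28, 143.12], [-76.62, 256.62], [0, 156.53], [-152.29, 152.29]. Speed limits (degrees/s): [136.94, 136.94, 159.86, 180, 180, 180].

## Interface

Orientations are given as [roll, pitch, yaw] about the fixed x, y, z axes, in that order (R = Rz(yaw) Ry(pitch) Rx(roll)).
In Python, from bench import * gives the robot as it stands.
- The arm moves only by the shell command python3 -m pendant 'ROWS' [OPENING] [FORCE]. ROWS is JSON, a list that holds one entry, the list of rows, each a list of 4 numbers: the shift along the tool's x, y, z normalised to -1 to 1, where 1 is 0.02 m, then the turn about the tool's z normalised to -1 to 1, where 1 is 0.08 rad. A call has exactly 10 rows; each row shifts and turns the pose as measured when the row begins, along the tool's axes as they then stand; what a row does not reach is not made up. A row lasts 1/12 s, in which the tool goes at most 41.7 mm and 7.16 degrees, less where a joint would pass 70% of its speed; a pose out of reach is approached as far as the arm can. A call with a number of a shift or a turn outside -1 to 1 is refused whole. A call with a gripper value outside its range is refused whole. OPENING is the gripper's target within -1 to 1 (fully open at 1, half-way at 0, shut at -1), set as the call begins (- or left out, the last holds). The fingers move at their own pace and stop on an object; FORCE is the grip in N (left out, the last holds). Time passes only in rows, so rows that do not move let the fingers close, or fill a call up. It gives the time, the measured TCP pose, the force and the opening at its end, in the units of the state.
- sense(): the state, without advancing time (a new reading comes with each control period).
- snapshot(name): name is "scene" or "top"; returns the picture (480x640x3 uint8, red, green, blue); there is no depth.
- calibration(name): a dict with "mtx" (3x3 intrinsics, pixels), "world_to_cam" (4x4, takes a point from world to camera coordinates). Camera axes: x right, y down, z forward; pixel columns grow to the right and rows downward; lengths in mm; the calibration is good to about 2 mm. A picture is of the moment at which its call begins. calibration takes no time and is no camera call.
- hand_in(): hands the job in, once; it reports no verdict.
The state is a dict: "time": time; "joint_pos": joint angles; "qd": joint speeds; "joint_efforts": joint torques, N m; "tool_pos": TCP position; "tcp_rot": TCP orientation; "ft_force": force on the tool from outside, world axes, zero at the start; "wrist_torque": the same for the moment, N m; "finger_gap": finger opening in mm.
Only numpy, scipy, OpenCV 4.12 (cv2) and the standard library are available. Lean on these libraries where they do the work, as an engineer would, in place of code of your own. Each camera call takes 0.05 s, during which the arm holds its last target.

## Task

Test how the big water-container cap stands a push: put the big green cap, rim down, fully into the round recess of the test block and let go of it. Then take the newton meter out of its rack by its tube and press its plunger, held upright, on the pen-marked ring in the middle of the cap until it reads 5 N (do not ram it to the end of its scale), and finish while still holding it there at 5 N. Leave the beaker, the squeeze bottle and the small cap alone.

Things in the scene. Friction and masses are not known exactly. Their poses are not given: they have to be found in the camera images.
- cap: the big green plastic screw cap, 60 mm across, 26 mm tall, hollow with 3 mm walls, about 25 g, lying loose on the table with its closed face up and its open rim down. Origin: centre of the rim's plane (on the table at the start); its z axis points out of the closed face, so z up means rim down. Its skirt is finely ribbed and can be gripped across the diameter.
- mark (a point): middle of the flat closed face of the big cap (26 mm above the cap's origin), at the centre of a black pen-drawn ring 24 mm across with a dot in it; z as the cap's
- block: fixed beech test block 100 x 100 mm, 30 mm high, with one round recess in the middle of its top: 65 mm across, 8 mm deep, edge bevelled 2.5 mm. A seated cap stands 18 mm proud of the block's top. Origin: centre of its underside, z up.
- seat (a point): centre of the floor of the recess, 22 mm above the table; z up. The origin of a fully seated cap lies here.
- meter: push-type newton meter (0 to 10 N), standing upright in the middle hole of its rack: white plastic tube 28 mm across and 140 mm long with grey end bands, a hanging ring on top (to 156 mm) and a graduated window on two sides; about 90 g in all. Below the tube hangs a sprung steel plunger, 8 mm thick with a flat black pad 12 mm across, 45 mm out when not pressed. Origin: centre of the tube's lower end (52 mm above the table in the rack); z points up the tube.
- grip (a point): point on the axis of the meter's tube 108 mm above the tube's lower end (32 mm below its top), above the window: a good place to hold it
- tip (a point): centre of the flat underside of the plunger's pad, 45 mm below the tube's lower end when not pressed; moves with the plunger; z as the meter's
- plunger (a joint): how far the plunger is pushed into the tube, in m: 0 = free (0 N), 0.040 = end of scale (10 N). The spring gives 0.25 N per mm from zero, so a reading of 5 N is 0.020. The orange pointer in the window moves 4 mm up the scale per newton, one mark per newton.
- rack: fixed wooden rack, 170 mm long (along its y), 70 mm wide (x), 92 mm high: two boards with three holes in a row 48 mm apart, between end boards. The lower board (top at 52 mm) carries the tube's lower end on a 20 mm hole through which the plunger hangs; the upper board (82 to 92 mm) guides the tube in a 31 mm hole. The meter is drawn straight up; its pad is clear of the rack after 85 mm. The two outer places are empty. Origin: centre of its underside, z up.
- beaker: glass beaker, 68 mm across, 90 mm tall, loose; bystander. Origin: centre of its underside.
- squeeze_bottle: amber squeeze bottle with red nozzle, 50 mm across, 150 mm tall, loose; bystander. Origin: centre of its underside.
- small_cap: small green cap, 38 mm across, 16 mm tall, lying open side up, loose; bystander. Origin: centre of its underside.
Things that resemble listed ones, but are neither listed nor needed, are in the scene too. Leave any blue or purple look-alike of the cap alone.

How it is judged (in metres and radians):
On the way, in this order (a step that is already met when the one before it is completed fails the run):
1. the big cap sits rim down in the recess of the block, let go (z of cap in the frame of seat between -0.0025 and 0.0025 m and horizontal distance between cap and seat below 0.004 m and angle between cap's own z axis and vertical below 0.06 rad and contact force between the fingers and cap below 0.1 N), for 0.3 s.
2. the newton meter is held by the fingers clear above its rack (contact force between the fingers and meter above 1 N and contact force between meter and rack below 0.05 N and height (world z) of tip above 0.075 m), for 0.1 s.
At the end, for the whole second after the job is handed in: For the last second: cap rim down in the recess (4 mm, 0.06 rad, within 2.5 mm of the floor), fingers off it; meter held in the fingers, off rack and block, upright within 5 degrees, its pad on the cap within 8 mm of the mark's centre, steady, reading 4 to 6 N (contact 3.5 to 6.5 N) (all of step 1 and value of joint plunger between 0.016 and 0.024 m and velocity of joint plunger between -0.005 and 0.005 m/s and contact force between meter and cap between 3.5 and 6.5 N and horizontal distance between tip and mark below 0.008 m and z of tip in the frame of mark below 0.003 m and angle between meter's own z axis and vertical below 0.09 rad and contact force between the fingers and meter above 1 N and contact force between meter and rack below 0.05 N and contact force between meter and block below 0.05 N and linear speed of cap below 0.01 m/s); the arm keeps its last pose, push and grip.
It fails at once if the meter is rammed to the end of its scale (over 9.25 N) (value of joint plunger above 0.037 m).
It fails at once if the beaker is disturbed (moved over 20 mm) (distance of beaker from where it was at the start of the episode above 0.02 m).
It fails at once if the squeeze bottle is disturbed (moved over 20 mm) (distance of squeeze_bottle from where it was at the start of the episode above 0.02 m).
It fails at once if the small cap is disturbed (moved over 20 mm) (distance of small_cap from where it was at the start of the episode above 0.02 m).
It also fails if it takes over 69 s, if anything falls off the work surface, if the arm or the gripper's body presses on something with over 40 N, if the wrist force passes 120 N, or if a joint passes its speed limit or range.

## Working session

There is one attempt and no reset: what is moved stays moved. The work goes in short steps, Python scripts to look and compute and a shell command to move; the robot and the scene stay as the last step left them, time stands still between calls to the robot, and variables do not carry over. Pictures are saved under pics/ and viewed, and the job is handed in when it is done.

```bash
ls; mkdir -p pics
python3 - <<'E'
from bench import *
import cv2
print(sense())
for n in("scene","top"):
    im=snapshot(n); cv2.imwrite(f"pics/{n}0.png",im[:,:,::-1]); print(calibration(n))
E
```

```text
pics
{'time': 0.0, 'joint_pos': array([-7.37654034e+01,  7.51456404e+00,  8.53282638e+01, -1.19396422e-03,
        8.72598380e+01, -4.89299157e+00]), 'qd': array([ 0.12128455, -0.01343156,  0.07764176, -0.01542425, -0.05715264,
       -0.07725988]), 'joint_efforts': array([-1.27839194e-03, -5.69389379e+01, -5.00566328e+01, -3.57244135e-04,
        1.45165657e-02,  1.74152336e-05]), 'tool_pos': array([ 216.13332994, -559.15195201,  230.25981403]), 'tcp_rot': array([-1.79992431e+02,  1.02393388e-01, -6.88723469e+01]), 'ft_force': array([ 0.04903326, -0.183304  ,  0.39184296]), 'wrist_torque': array([-0.02645985,  0.03497165, -0.01785219]), 'finger_gap': 85.3794736853068}
{'mtx': array([[515.29483582,   0.        , 319.38172588],
       [  0.        , 515.29483582, 236.92242224],
       [  0.        ,   0.        ,   1.        ]]), 'world_to_cam': array([[-8.89586471e-01,  4.56699712e-01, -7.82840080e-03,
         5.05450923e+02],
       [ 3.67274137e-01,  7.04998472e-01, -6.06701626e-01,
        -1.15868033e+02],
       [-2.71561447e-01, -5.42588727e-01, -7.94891095e-01,
         1.04311438e+03],
       [ 0.00000000e+00,  0.00000000e+00,  0.00000000e+00,
         1.00000000e+00]])}
{'mtx': array([[528.36982337,   0.        , 313.54453388],
       [  0.        , 528.36982337, 246.00259836],
       [  0.        ,   0.        ,   1.        ]]), 'world_to_cam': array([[-4.69048302e-03, -9.99985746e-01, -2.55074350e-03,
         1.86129623e+01],
       [-9.86407645e-01,  5.04573217e-03, -1.64239152e-01,
         5.88943428e+02],
       [ 1.64249681e-01,  1.74571194e-03, -9.86417252e-01,
         9.25906301e+02],
       [ 0.00000000e+00,  0.00000000e+00,  0.00000000e+00,
         1.00000000e+00]])}
```

View pics/scene0.png

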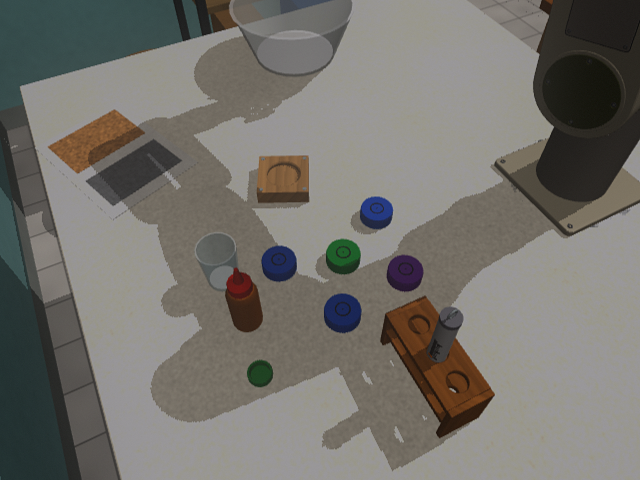

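View pics/top0.png

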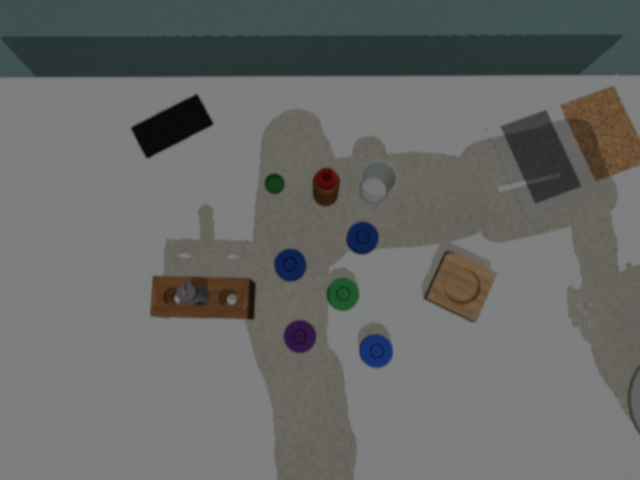

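The scene view shows the green cap at (343,256), the block at (284,178) and the meter in its rack at (445,335). In the top view the cap is at (343,294), the block at (461,287) and the rack at (202,298). Next I measure them.

```bash
cat > h.py <<'E'
from bench import *
import cv2, numpy as np
def ray(n,px):
    c=calibration(n);W=c["world_to_cam"];R=W[:3,:3];t=W[:3,3]
    d=R.T@np.linalg.inv(c["mtx"])@np.array([px[0],px[1],1.]);return -R.T@t,d
def onz(n,px,z):
    o,d=ray(n,px);return o+d*(z-o[2])/d[2]
def proj(n,p):
    c=calibration(n);W=c["world_to_cam"];q=c["mtx"]@(W[:3,:3]@np.array(p,float)+W[:3,3]);return q[:2]/q[2]
def tri(a,b):
    A=[];B=[]
    (o1,d1),(o2,d2)=ray("scene",a),ray("top",b)
    s=np.linalg.lstsq(np.c_[d1,-d2],o2-o1,rcond=None)[0]
    p,q=o1+s[0]*d1,o2+s[1]*d2
    return (p+q)/2,np.linalg.norm(p-q)
E
python3 - <<'E'
from h import *
for n in("scene","top"):
    im=cv2.imread(f"pics/{n}0.png");hsv=cv2.cvtColor(im,cv2.COLOR_BGR2HSV)
    m=cv2.inRange(hsv,(50,90,40),(80,255,255))
    m=cv2.morphologyEx(m,cv2.MORPH_CLOSE,np.ones((5,5)))
    for c in cv2.findContours(m,0,2)[0]:
        if cv2.contourArea(c)>150:
            e=cv2.minEnclosingCircle(c);print(n,"green",cv2.contourArea(c),e,onz(n,e[0],20))
            pts=np.array([onz(n,p[0],26)[:2] for p in c]);print(np.ptp(pts,0),pts.min(0),pts.max(0))
x=cv2.imread("pics/top0.png")
cv2.imwrite("pics/a.png",np.hstack([cv2.resize(x[235:335,420:505],None,fx=4.5,fy=4.5,interpolation=2),cv2.resize(x[270:325,145:260],None,fx=3.5,fy=8.18,interpolation=2)[:450]]))
y=cv2.imread("pics/scene0.png")
cv2.imwrite("pics/b.png",np.hstack([cv2.resize(y[145:215,245:325],None,fx=5,fy=5,interpolation=2),cv2.resize(y[295:435,375:495],None,fx=2.5,fy=2.5,interpolation=2)]))
E
```

```text
scene green 478.0 ((259.943603515625, 373.0413513183594), 13.103693962097168) [719.47347806  98.42131963  20.        ]
[36.68410893 40.93297483] [701.96882703  79.85657626] [738.65293596 120.78955109]
scene green 911.5 ((342.9049072265625, 256.1412048339844), 17.85759925842285) [504.38450185 -33.15080873  20.        ]
[65.76042941 71.35907428] [473.2021739  -66.21042676] [538.96260331   5.14864752]
top green 709.5 ((342.4016418457031, 293.53277587890625), 15.614896774291992) [503.36200899 -37.80266996  20.        ]
[57.61019059 54.16312402] [474.30014911 -64.78985631] [531.91033971 -10.6267323 ]
top green 229.0 ((274.0, 183.0), 9.055485725402832) [718.01542075  91.85453282  20.        ]
[33.91256127 34.71924299] [698.36802089  74.02962784] [732.28058216 108.74887083]
```

View pics/a.png

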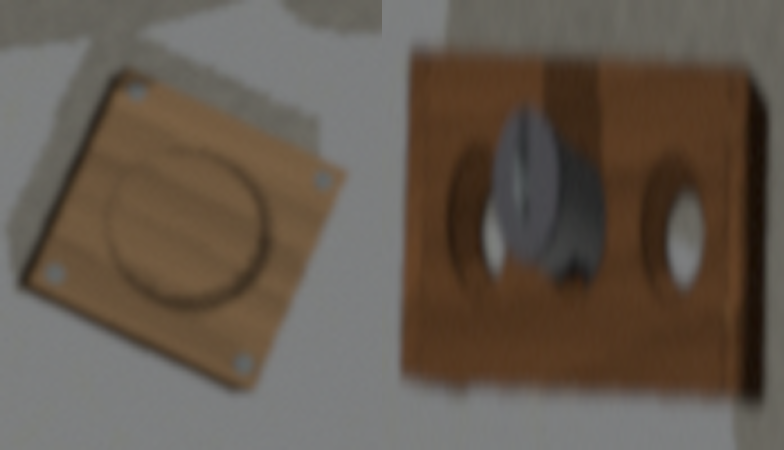

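View pics/b.png

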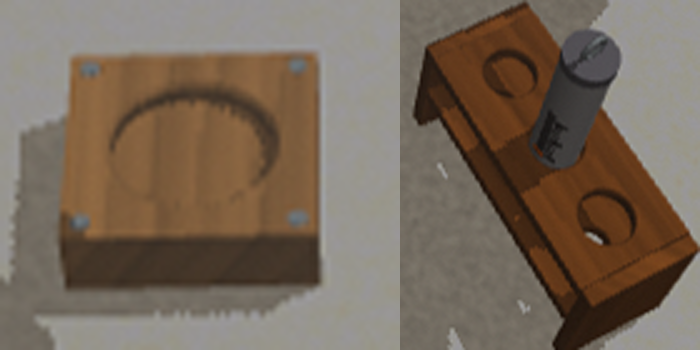

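Run:
```python
from h import *
T=lambda x,y:(x/4.5+420,y/4.5+235); S=lambda x,y:(x/5+245,y/5+145)
a=[(137,92),(323,180),(243,363),(55,273)];b=[(297,217),(80,222),(91,70),(297,66)]
for n,f,L in(("top",T,a),("scene",S,b)):
    P=np.array([onz(n,f(*p),30)[:2] for p in L]);print(n,P,P.mean(0),[np.linalg.norm(P[i]-P[i-1]) for i in range(4)],
     [np.degrees(np.arctan2(*(P[i]-P[i-1])[::-1])) for i in range(4)])
print("tube", onz("top",(186.4,292.2),192),onz("scene",(451.4,317.8),192),tri((451.4,317.8),(186.4,292.2)))
# base of tube at upper board, z 92 (scene), rack corners
Y=lambda x,y:((x-400)/2.5+375,y/2.5+295)
for p in((428,44),(527,4),(698,248),(585,305)): print("rack sc",onz("scene",Y(*p),92))
U=lambda x,y:((x-382)/3.5+145,y/8.18+270)
for p in((412,52),(745,70),(735,390),(402,378)): print("rack top",onz("top",U(*p),92))
print("holes",onz("scene",Y(510,73),92),onz("scene",Y(606,218),92))
y=cv2.imread("pics/scene0.png");x=cv2.imread("pics/top0.png")
cv2.imwrite("pics/c.png",np.hstack([cv2.resize(y[235:280,320:365],None,fx=8,fy=8,interpolation=2),cv2.resize(x[272:317,320:365],None,fx=8,fy=8,interpolation=2)]))
```

```text
top [[ 572.89805627 -240.65975027]
 [ 535.71504676 -315.82712485]
 [ 460.78240189 -278.65740756]
 [ 497.85517224 -203.41085786]] [ 516.81266929 -259.63878513] [np.float64(83.77896173689106), np.float64(83.86125683983516), np.float64(83.6450186867198), np.float64(83.88345214280564)] [np.float64(-26.39833458607059), np.float64(-116.3201996378429), np.float64(153.6166705856115), np.float64(63.771270373721805)]
scene [[ 496.97625852 -201.4475819 ]
 [ 572.27270286 -237.84748834]
 [ 535.354025   -312.54721891]
 [ 460.39917103 -275.89859854]] [ 516.25053935 -256.93522192] [np.float64(82.95081197301884), np.float64(83.63317355701054), np.float64(83.32489736803136), np.float64(83.43471404699625)] [np.float64(63.83554563066582), np.float64(-25.80011289918325), np.float64(-116.2998591416938), np.float64(153.9440214741322)]
tube [493.67428463 212.64359528 192.        ] [492.7645497  215.32213377 192.        ] (array([492.92028915, 213.93434412, 190.37121204]), np.float64(2.4984864673253475))
rack sc [523.07738959 128.92416056  92.        ]
rack sc [456.03224693 133.08778973  92.        ]
rack sc [460.60255677 299.09850716  92.        ]
rack sc [531.45603549 296.25549491  92.        ]
rack top [529.51544742 295.24527379  92.        ]
rack top [524.83571516 128.99563196  92.        ]
rack top [457.20899097 132.87423915  92.        ]
rack top [460.50019094 297.06577506  92.        ]
holes [490.97420245 166.98487085  92.        ] [493.92291062 263.33359924  92.        ]
```

View pics/c.png

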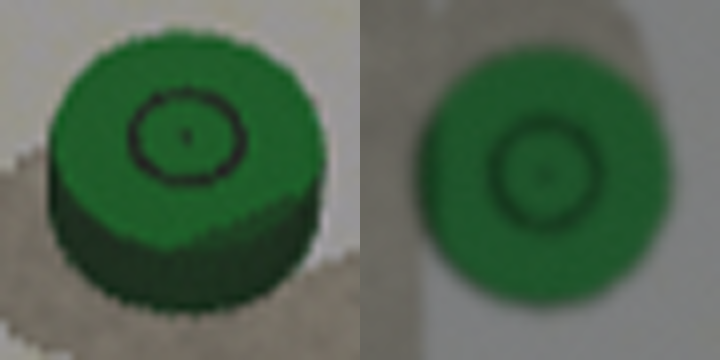

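Run:
```python
from h import *
import bench
print([ (k,getattr(bench,k)) for k in dir(bench) if 'hold' in k.lower() or k.isupper()])
s,t=(343.4,252.1),(343.1,293.6)
print("mark",onz("scene",s,26),onz("top",t,26),tri(s,t))
```

```text
[('hold_point_z', 18.700000000000003)]
mark [501.61859847 -36.7363743   26.        ] [502.7798262  -38.78565346  26.        ] (array([502.0093872 , -38.16703492,  24.87037378]), np.float64(2.1750204932879478))
```

```bash
python3 -m pendant '[[[-0.8,-0.6,0,0.5],[-0.8,-0.6,0,0.5],[-0.8,-0.6,0,0.5],[-0.8,-0.6,0,0.5],[-0.8,-0.6,0,0.5],[-0.8,-0.6,0,0.5],[-0.8,-0.6,0,0.5],[-0.8,-0.6,0,0.5],[-0.8,-0.6,0,0.4],[-0.8,-0.6,0,0.4]]]' 1 30
```

```text
time: 0.93
tool_pos: [303.4, -373.5, 224.3]
tcp_rot: [179.7, 0.6, -92.2]
ft_force: [-0.2, -0.0, -0.5]
finger_gap: 85.7
```

```bash
python3 -m pendant '[[[-1,-0.55,0.3,-0.1],[-1,-0.55,0.3,-0.1],[-1,-0.55,0.3,-0.1],[-1,-0.55,0.3,-0.1],[-1,-0.55,0.3,0],[-1,-0.55,0.3,0],[-1,-0.55,0.3,0],[-1,-0.55,0.3,0],[-1,-0.55,0.3,0],[-1,-0.55,0.3,0]]]'
```

```text
time: 1.77
tool_pos: [419.1, -163.8, 161.3]
tcp_rot: [179.6, 0.7, -90.6]
ft_force: [0.7, -0.5, -0.1]
finger_gap: 85.3
```

```bash
python3 -m pendant '[[[-0.9,-0.6,0.6,0],[-0.9,-0.6,0.6,0],[-0.9,-0.6,0.6,0],[-0.9,-0.6,0.6,0],[-0.9,-0.6,0.6,0],[-0.8,-0.5,0.6,0],[-0.6,-0.4,0.6,0],[-0.3,-0.2,0.4,0],[0,0,0.3,0],[0,0,0,0]]]'
```

```text
time: 2.6
tool_pos: [502.4, -27.7, 55.4]
tcp_rot: [179.2, 0.7, -90.2]
ft_force: [-0.2, -0.1, -0.3]
finger_gap: 85.5
```

Run:
```python
from h import *
s=sense();print(s["tool_pos"],s["tcp_rot"])
y=snapshot("scene")[:,:,::-1];cv2.imwrite("pics/d.png",cv2.resize(y[150:330,240:440],None,fx=4,fy=3.3))
```

```text
[502.40162006 -27.69042327  55.37947921] [179.21589098   0.74332647 -90.23794574]
```

View pics/d.png

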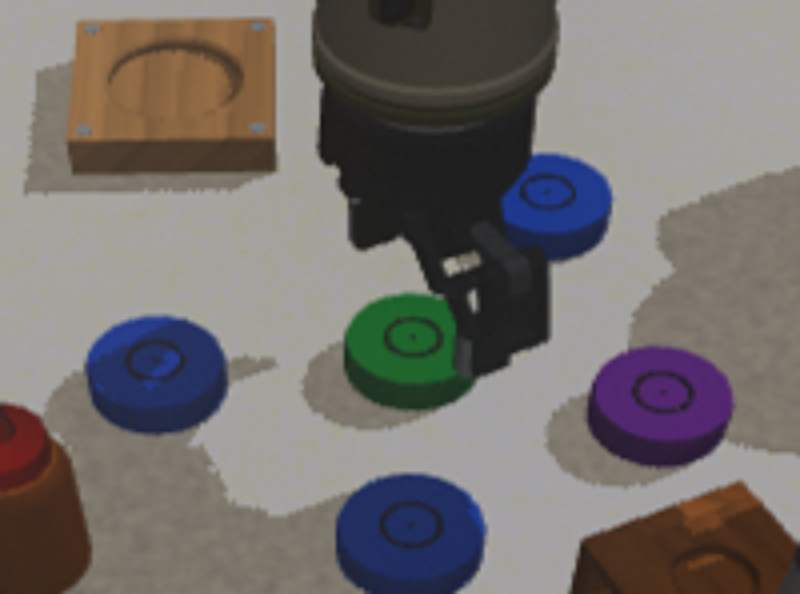

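The gripper is above the cap, with the fingers astride it along y (cap at 410,345 in the crop), but about 10 mm too far in +y. I'll shift it, then lower.

```bash
python3 -m pendant '[[[0.3,0,0,0],[0.2,0,0,0],[0,0,0.4,0],[0,0,0.4,0],[0,0,0.4,0],[0,0,0.4,0],[0,0,0.3,0],[0,0,0.2,0],[0,0,0,0],[0,0,0,0]]]'
```

```text
time: 3.48
tool_pos: [502.0, -42.7, 11.6]
tcp_rot: [179.4, 0.7, -90.6]
ft_force: [-0.0, -0.0, 0.6]
finger_gap: 85.3
```

```bash
python3 -m pendant '[[[-0.2,0,0.2,0],[0,0,0.1,0],[0,0,0,0],[0,0,0,0],[0,0,0,0],[0,0,0,0],[0,0,0,0],[0,0,0,0],[0,0,0,0],[0,0,0,0]]]'
python3 - <<'E'
from h import *
y=snapshot("scene")[:,:,::-1];cv2.imwrite("pics/e.png",cv2.resize(y[200:300,290:410],None,fx=5,fy=5))
E
```

```text
time: 4.32
tool_pos: [503.4, -37.8, 6.5]
tcp_rot: [179.6, 0.6, -90.5]
ft_force: [-0.6, 0.0, 0.6]
finger_gap: 85.3
```

View pics/e.png

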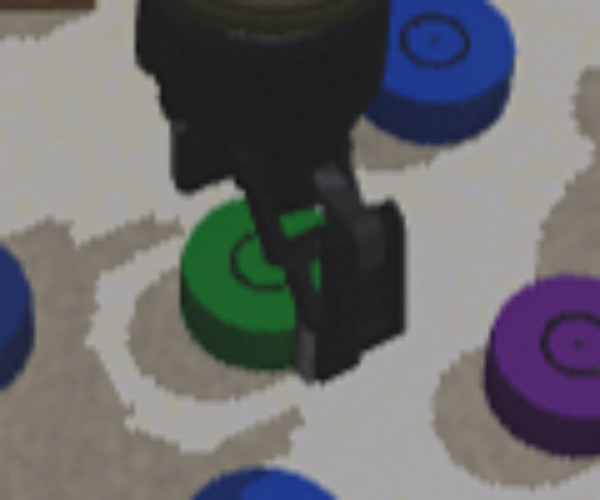

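The fingers straddle the cap (centre at about 265,270 in the crop) and the near tip is beside the skirt. Closing now.

```bash
python3 -m pendant '[[[0,0,0,0],[0,0,0,0],[0,0,0,0],[0,0,0,0],[0,0,0,0],[0,0,0,0],[0,0,0,0],[0,0,0,0],[0,0,0,0],[0,0,0,0]]]' -0.2 35
```

```text
time: 5.2
tool_pos: [503.7, -38.0, 7.1]
tcp_rot: [179.6, 0.6, -90.5]
ft_force: [-0.3, 0.5, 0.7]
finger_gap: 58.1
```

```bash
python3 -m pendant '[[[0,0,-0.3,0],[0,0,-0.6,0],[0,0,-0.6,0],[0,0,-0.6,0],[0,0,-0.6,0],[0,0,-0.4,0],[0,0,-0.2,0],[0,0,0,0],[0,0,0,0],[0,0,0,0]]]'
python3 - <<'E'
from h import *
y=snapshot("scene")[:,:,::-1];cv2.imwrite("pics/f.png",cv2.resize(y[150:300,250:430],None,fx=4,fy=4))
print(sense()["finger_gap"],sense()["tool_pos"])
E
```

```text
time: 6.03
tool_pos: [504.3, -38.8, 81.0]
tcp_rot: [179.7, 0.6, -90.5]
ft_force: [0.5, -0.1, -1.6]
finger_gap: 58.1
58.16552573302729 [504.14606006 -38.80852235  80.7840939 ]
```

View pics/f.png

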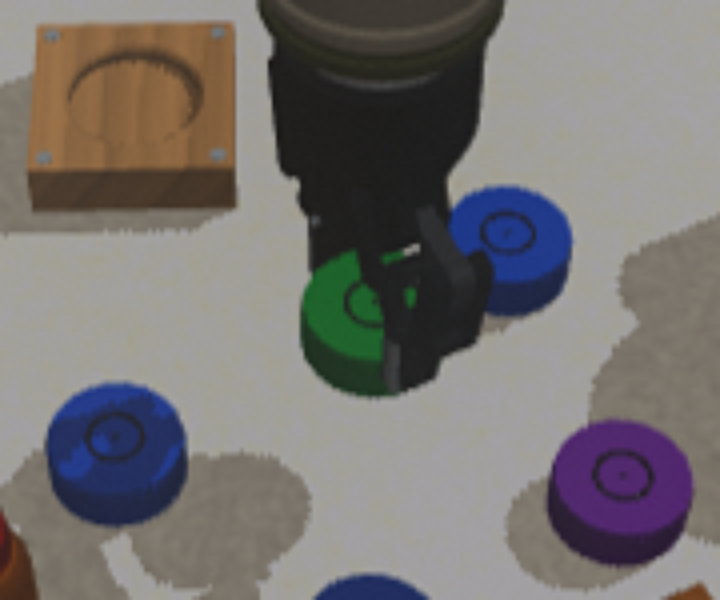

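Cap held and lifted; its mark dot is at (376,298) in the crop, which is (344,224.5) in the scene.

Run:
```python
from h import *
print(onz("scene",(344,224.5),99.7))
```

```text
[501.16333847 -39.98083964  99.7       ]
```

```bash
python3 -m pendant '[[[0.5,-0.1,0,0],[1,-0.1,0,0],[1,-0.1,0,0],[1,-0.1,0,0],[1,-0.1,0,-0.1],[1,-0.1,0,0],[1,-0.1,0,0],[1,-0.1,0,0],[1,0,0,0],[1,0,0,0]]]'; python3 -m pendant '[[[0.8,0,0,0],[0.4,0,0.2,0],[0.1,0,0.3,0],[0,0,0.3,0],[0,0,0.2,0],[0,0,0.2,0],[0,0,0,0],[0,0,0,0],[0,0,0,0],[0,0,0,0]]]'
```

```text
time: 6.92
tool_pos: [515.1, -237.7, 69.8]
tcp_rot: [178.9, 0.9, -89.7]
ft_force: [-0.2, 0.0, -0.0]
finger_gap: 58.4
time: 7.75
tool_pos: [511.1, -265.8, 37.7]
tcp_rot: [178.5, 1.1, -89.7]
ft_force: [-0.5, 0.3, 0.2]
finger_gap: 58.4
```

```bash
python3 -m pendant '[[[0,0,-0.3,0],[0,0,0,0],[-0.2,-0.2,0,0],[-0.2,-0.1,0,0],[0,0,0,0],[0,0,0,0],[0,0,0,0],[0,0,0,0],[0,0,0,0],[0,0,0,0]]]'
python3 - <<'E'
from h import *
y=snapshot("scene")[:,:,::-1];x=snapshot("top")[:,:,::-1];cv2.imwrite("pics/g.png",np.hstack([cv2.resize(y[110:220,230:350],None,fx=3.3,fy=4),cv2.resize(x[230:340,405:525],None,fx=3.3,fy=4)]))
print(sense()["tcp_rot"],sense()["tool_pos"])
E
```

```text
time: 8.58
tool_pos: [519.3, -256.5, 46.1]
tcp_rot: [178.7, 1.0, -89.7]
ft_force: [-0.1, -0.7, 0.1]
finger_gap: 58.1
[178.68929903   1.0275511  -89.66144247] [ 519.25397789 -256.5511551    46.08360982]
```

View pics/g.png

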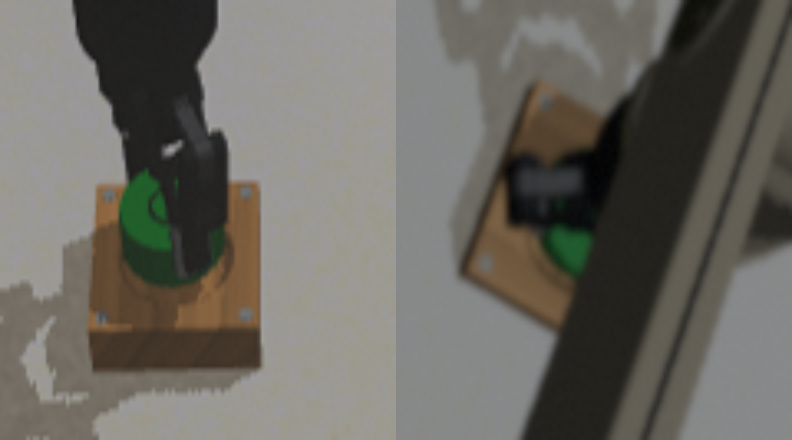

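```bash
python3 -m pendant '[[[0.1,0,0,0],[0,0,0,0],[0,0,0.2,0],[0,0,0.15,0],[0,0,0.1,0],[0,0,0.1,0],[0,0,0,0],[0,0,0,0],[0,0,0,0],[0,0,0,0]]]'
```

```text
time: 9.52
tool_pos: [518.3, -258.6, 33.0]
tcp_rot: [178.6, 1.1, -89.7]
ft_force: [-0.3, 1.4, -0.2]
finger_gap: 58.3
```

```bash
python3 -m pendant '[[[0,0,0.1,0],[0,0,0,0],[0,0,0.1,0],[0,0,0,0],[0,0,0.05,0],[0,0,0,0],[0,0,0,0],[0,0,0,0],[0,0,0,0],[0,0,0,0]]]'
```

```text
time: 10.35
tool_pos: [519.2, -259.0, 29.4]
tcp_rot: [178.7, 1.0, -89.7]
ft_force: [-0.8, -0.1, 0.9]
finger_gap: 58.5
```

```bash
python3 -m pendant '[[[0,0,0,0],[0,0,0,0],[0,0,0,0],[0,0,0,0],[0,0,0,0],[0,0,0,0],[0,0,0,0],[0,0,0,0],[0,0,0,0],[0,0,0,0]]]' 1;  python3 -m pendant '[[[0,0,-0.2,0],[0,0,-0.4,0],[0,0,-0.8,0],[0,0,-1,0],[0,0,-1,0],[0,0,-1,0],[0,0,-1,0],[0,0,-1,0],[-0.5,0,-1,0],[-1,0,-1,0]]]'
python3 - <<'E'
from h import *
y=snapshot("scene")[:,:,::-1];cv2.imwrite("pics/h.png",y)
cv2.imwrite("pics/h2.png",cv2.resize(y[110:220,230:350],None,fx=5,fy=5,interpolation=2))
print(sense()["tcp_rot"],sense()["tool_pos"])
E
```

```text
time: 11.18
tool_pos: [519.0, -258.8, 28.8]
tcp_rot: [178.7, 1.0, -89.7]
ft_force: [-0.4, 0.2, 0.4]
finger_gap: 85.5
time: 12.02
tool_pos: [519.3, -232.3, 204.4]
tcp_rot: [178.3, 1.2, -89.9]
ft_force: [1.0, 0.7, -0.6]
finger_gap: 85.3
[178.64561137   1.13853097 -89.75647532] [ 521.69573106 -229.40833893  209.98834296]
```

View pics/h2.png

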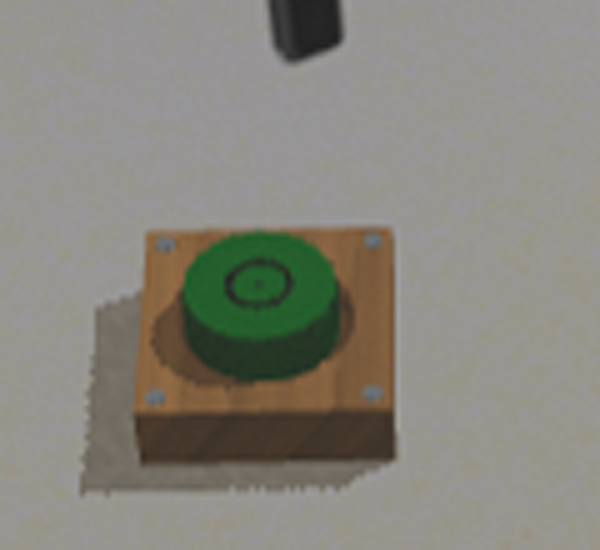

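Run:
```python
from h import *
p=(281.6,166.8)
for z in (48,50,56): print(z,onz("scene",p,z))
print(proj("scene",(516.25,-256.94,48)),proj("scene",(516.25,-256.94,56)))
```

```text
48 [ 518.0472727  -258.07713974   48.        ]
50 [ 518.7675081  -256.18881831   50.        ]
56 [ 520.92821431 -250.523854     56.        ]
[282.68208442 166.86365377] [282.41585472 163.9106607 ]
```

The scene view shows the cap flush in the recess, with its mark at (281.6,166.8) against (282.7,166.9) predicted for a seated, centred cap. Next, the meter.

```bash
python3 -m pendant '[[[-0.5,0,-0.5,0],[-1,0.1,-0.5,0],[-1,0.1,-0.5,0],[-1,0.1,-0.5,0],[-1,0.1,-0.2,0],[-1,0.1,0,0],[-1,0.1,0,0],[-1,0.1,0,0],[-1,0.1,0,0],[-1,0.1,0,0]]]'
```

```text
time: 12.9
tool_pos: [503.2, -31.9, 271.4]
tcp_rot: [179.2, 0.9, -89.9]
ft_force: [0.2, -0.7, 0.4]
finger_gap: 85.4
```

```bash
python3 -m pendant '[[[-1,0,0,0],[-1,0.1,0,0],[-1,0.1,0,0],[-1,0,0,0],[-1,0,0,0],[-1,0,0,0],[-1,0,0,0],[-1,0,0,0],[-1,0,0,0],[-0.8,0,0,0]]]'
```

```text
time: 13.73
tool_pos: [493.6, 177.6, 281.4]
tcp_rot: [179.4, 1.0, -89.8]
ft_force: [-0.6, 0.3, 0.2]
finger_gap: 85.2
```

```bash
python3 -m pendant '[[[-0.7,0,0.2,0],[-0.4,0,0.4,0],[-0.2,0,0.5,0],[0,0,0.5,0],[0,0,0.3,0],[0,0,0.2,0],[0,0,0,0],[0,0,0,0],[0,0,0,0],[0,0,0,0]]]'
python3 - <<'E'
from h import *
y=snapshot("scene")[:,:,::-1];x=snapshot("top")[:,:,::-1];cv2.imwrite("pics/i.png",np.hstack([cv2.resize(y[220:400,380:520],None,fx=2.8,fy=3),cv2.resize(x[210:390,110:250],None,fx=2.8,fy=3)]))
print(sense()["tcp_rot"],sense()["tool_pos"])
E
```

```text
time: 14.57
tool_pos: [490.7, 206.2, 236.7]
tcp_rot: [179.2, 0.9, -89.8]
ft_force: [0.7, -0.0, 0.7]
finger_gap: 85.0
[179.24675633   0.95003559 -89.74986687] [490.85536812 206.4070999  236.85710499]
```

View pics/i.png

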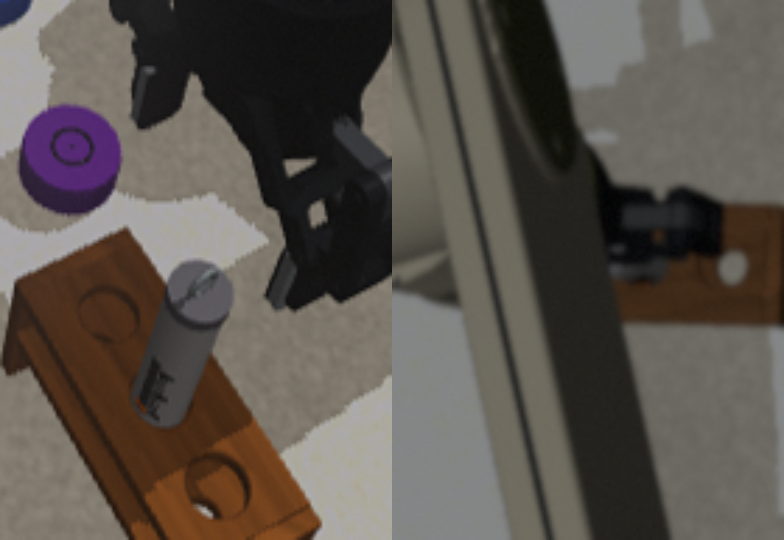

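```bash
python3 -m pendant '[[[-0.2,-0.1,0,0],[-0.1,-0.1,0,0],[0,0,0.2,0],[0,0,0.5,0],[0,0,0.6,0],[0,0,0.6,0],[0,0,0.6,0],[0,0,0.4,0],[0,0,0.2,0],[0,0,0,0]]]'; python3 -m pendant '[[[0,0,0,0],[0,0,0,0],[0,0,0,0],[0,0,0,0],[0,0,0,0],[0,0,0,0],[0,0,0,0],[0,0,0,0],[0,0,0,0],[0,0,0,0]]]'
python3 - <<'E'
from h import *
y=snapshot("scene")[:,:,::-1];cv2.imwrite("pics/j.png",cv2.resize(y[240:400,380:520],None,fx=4,fy=3.7))
E
```

```text
time: 15.5
tool_pos: [493.6, 214.1, 167.0]
tcp_rot: [179.2, 0.9, -89.7]
ft_force: [0.2, -0.1, -0.4]
finger_gap: 85.3
time: 16.33
tool_pos: [495.2, 214.5, 169.7]
tcp_rot: [179.4, 1.0, -89.7]
ft_force: [0.2, 0.3, -0.5]
finger_gap: 85.8
```

View pics/j.png

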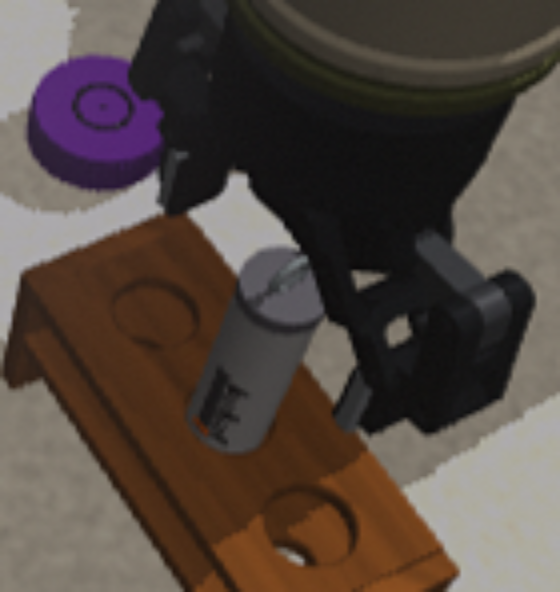

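The tube's top (crop 283,290) lies midway between the two finger tips (175,180 and 350,400). I'll lower to grip height.

```bash
python3 -m pendant '[[[0,0.05,0.2,0],[0,0.05,0.3,0],[0,0,0.3,0],[0,0,0.3,0],[0,0,0.2,0],[0,0,0.1,0],[0,0,0,0],[0,0,0,0],[0,0,0,0],[0,0,0,0]]]'
```

```text
time: 17.22
tool_pos: [491.6, 214.7, 137.0]
tcp_rot: [179.2, 0.9, -89.7]
ft_force: [0.2, -1.0, -0.3]
finger_gap: 85.2
```

```bash
python3 -m pendant '[[[0,-0.1,-0.2,0],[0,0,0,0],[0,0,0,0],[0,0,0,0],[0,0,0,0],[0,0,0,0],[0,0,0,0],[0,0,0,0],[0,0,0,0],[0,0,0,0]]]'; python3 -m pendant '[[[0,0,0,0],[0,0,0,0],[0,0,0,0],[0,0,0,0],[0,0,0,0],[0,0,0,0],[0,0,0,0],[0,0,0,0],[0,0,0,0],[0,0,0,0]]]' -0.8 60
```

```text
time: 18.05
tool_pos: [494.9, 214.9, 143.0]
tcp_rot: [179.4, 1.0, -89.8]
ft_force: [-0.5, 0.3, 0.9]
finger_gap: 85.6
time: 18.88
tool_pos: [494.9, 214.7, 143.0]
tcp_rot: [179.4, 1.0, -89.8]
ft_force: [-0.5, 0.2, 0.3]
finger_gap: 26.8
```

```bash
python3 -m pendant '[[[0,0,-0.2,0],[-0.01,0.01,-0.4,0],[-0.01,0.01,-0.5,0],[-0.01,0.01,-0.6,0],[-0.01,0.01,-0.7,0],[-0.01,0.01,-0.8,0],[-0.01,0.01,-0.9,0],[-0.01,0.01,-0.9,0],[0,0,-0.6,0],[0,0,-0.3,0]]]'; python3 -m pendant '[[[0,0,-0.1,0],[0,0,0,0],[0,0,0,0],[0,0,0,0],[0,0,0,0],[0,0,0,0],[0,0,0,0],[0,0,0,0],[0,0,0,0],[0,0,0,0]]]'
python3 - <<'E'
from h import *
y=snapshot("scene")[:,:,::-1];x=snapshot("top")[:,:,::-1];cv2.imwrite("pics/k.png",np.hstack([cv2.resize(y[200:400,370:520],None,fx=2.6,fy=3),cv2.resize(x[210:390,110:250],None,fx=2.8,fy=3.333)]))
print(sense()["tcp_rot"],sense()["tool_pos"])
E
```

```text
time: 19.72
tool_pos: [493.9, 214.0, 273.5]
tcp_rot: [179.4, 1.0, -89.7]
ft_force: [-0.1, 0.2, -0.2]
finger_gap: 27.0
time: 20.55
tool_pos: [492.9, 213.9, 274.9]
tcp_rot: [179.3, 1.0, -89.7]
ft_force: [-0.3, 0.3, -1.5]
finger_gap: 26.6
[179.32550918   0.9843762  -89.74000125] [492.96803365 213.86459404 275.08109751]
```

View pics/k.png

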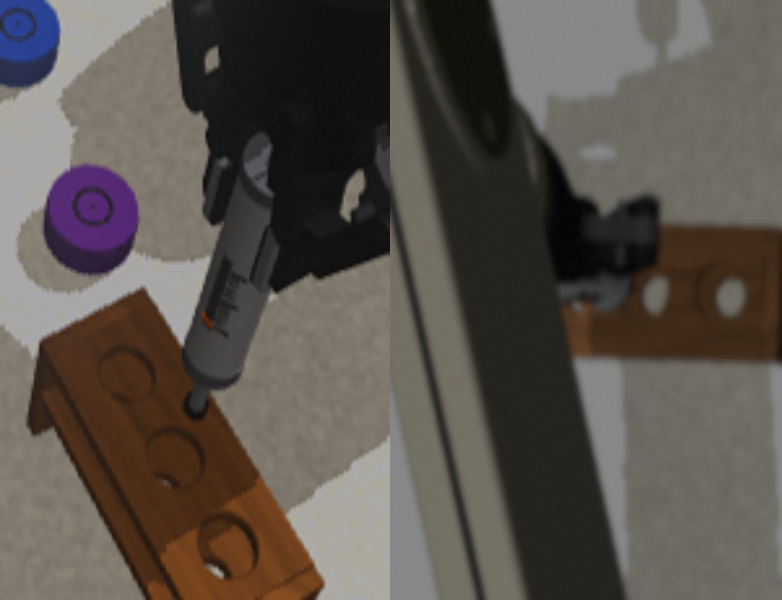

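```bash
python3 -m pendant '[[[0.3,0,0,0],[0.6,-0.05,0,0],[0.8,-0.05,0,0],[0.8,-0.05,0,0],[0.8,-0.05,0,0],[0.8,-0.05,0,0],[0.8,-0.05,0,0],[0.8,-0.05,0,0],[0.8,-0.05,0,0],[0.8,-0.05,0,0]]]' - 80; python3 -m pendant '[[[0.8,-0.05,0,0],[0.8,-0.05,0,0],[0.8,-0.05,0,0],[0.8,-0.05,0,0],[0.8,-0.05,0,0],[0.8,-0.05,0,0],[0.8,-0.05,0,0],[0.8,-0.05,0,0],[0.8,-0.05,0,0],[0.8,-0.05,0,0]]]'
```

```text
time: 21.48
tool_pos: [502.5, 56.6, 273.2]
tcp_rot: [179.4, 0.9, -89.5]
ft_force: [-0.5, -0.1, -1.3]
finger_gap: 26.4
time: 22.32
tool_pos: [509.9, -122.2, 272.3]
tcp_rot: [179.6, 0.7, -89.8]
ft_force: [-0.3, -0.2, -1.3]
finger_gap: 26.5
```

```bash
python3 -m pendant '[[[0.8,-0.05,0,0],[0.8,-0.05,0,0],[0.8,-0.05,0,0],[0.8,-0.05,0,0],[0.8,-0.05,0,0],[0.8,-0.05,0,0],[0.8,-0.05,0,0],[0.5,0,0,0],[0.2,0,0,0],[0,0,0,0]]]'; python3 -m pendant '[[[0,0,0.2,0],[0,0,0.4,0],[0,0,0.6,0],[0,0,0.6,0],[0,0,0.5,0],[0,0,0.3,0],[0,0,0.1,0],[0,0,0,0],[0,0,0,0],[0,0,0,0]]]'
python3 - <<'E'
from h import *
y=snapshot("scene")[:,:,::-1];x=snapshot("top")[:,:,::-1];cv2.imwrite("pics/l.png",np.hstack([cv2.resize(y[40:220,210:350],None,fx=2.8,fy=3),cv2.resize(x[210:350,390:530],None,fx=2.8,fy=3.857)]))
print(sense()["tcp_rot"],sense()["tool_pos"])
E
```

```text
time: 23.15
tool_pos: [510.2, -266.8, 271.6]
tcp_rot: [179.6, 0.5, -90.3]
ft_force: [0.3, 0.2, -0.8]
finger_gap: 26.5
time: 23.98
tool_pos: [508.6, -261.7, 209.2]
tcp_rot: [179.4, 0.7, -90.1]
ft_force: [0.3, 0.7, -0.3]
finger_gap: 26.5
[179.40380779   0.66617272 -90.09891788] [ 508.80979778 -261.89153962  209.63204393]
```

View pics/l.png

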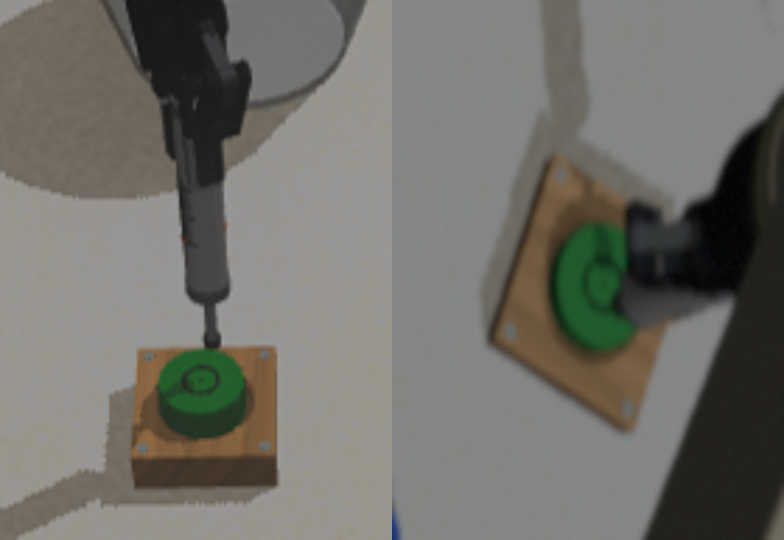

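Run:
```python
from h import *
y=cv2.imread("pics/l.png")
print(onz("scene",(285.4,155.2),73.6),onz("scene",(202/2.8+210,380/3+40),48))
```

```text
[ 507.79308647 -258.92546716   73.6       ] [ 516.95660271 -257.91814873   48.        ]
```

```bash
python3 -m pendant '[[[0,-0.25,0,0],[0,-0.15,0,0],[0,0,0.1,0],[0,0,0.2,0],[0,0,0.2,0],[0,0,0.1,0],[0,0,0,0],[0,0,0,0],[0,0,0,0],[0,0,0,0]]]'
python3 - <<'E'
from h import *
y=snapshot("scene")[:,:,::-1];cv2.imwrite("pics/m.png",cv2.resize(y[110:220,230:350],None,fx=5,fy=5,interpolation=2))
print(sense()["tcp_rot"],sense()["tool_pos"])
E
```

```text
time: 24.92
tool_pos: [518.4, -262.5, 197.7]
tcp_rot: [179.5, 0.6, -90.1]
ft_force: [-0.3, 0.3, -1.6]
finger_gap: 26.6
[179.54202667   0.57974234 -90.11639876] [ 518.43075457 -262.48723148  197.83156981]
```

View pics/m.png

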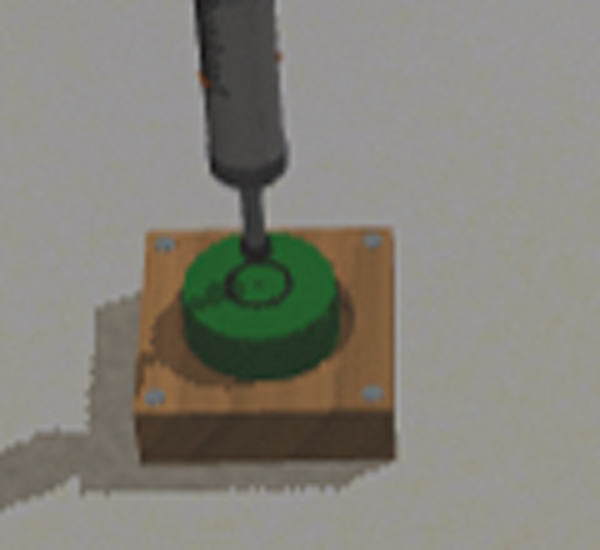

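Run:
```python
from h import *
print(onz("scene",(281.4,161.0),61.8),onz("scene",(281.6,166.8),48))
```

```text
[ 516.8025533  -259.53001005   61.8       ] [ 518.0472727  -258.07713974   48.        ]
```

```bash
python3 -m pendant '[[[-0.07,-0.05,0.1,0],[0,0,0.2,0],[0,0,0.2,0],[0,0,0.2,0],[0,0,0.2,0],[0,0,0.1,0],[0,0,0,0],[0,0,0,0],[0,0,0,0],[0,0,0,0]]]'; python3 -m pendant '[[[0,0,0,0],[0,0,0,0],[0,0,0,0],[0,0,0,0],[0,0,0,0],[0,0,0,0],[0,0,0,0],[0,0,0,0],[0,0,0,0],[0,0,0,0]]]';python3 - <<'E'
from h import *
y=snapshot("scene")[:,:,::-1];cv2.imwrite("pics/n.png",cv2.resize(y[110:220,230:350],None,fx=5,fy=5,interpolation=2))
print(sense()["tcp_rot"],sense()["tool_pos"],sense()["ft_force"])
E
```

```text
time: 25.8
tool_pos: [520.2, -261.3, 177.0]
tcp_rot: [179.7, 0.5, -90.1]
ft_force: [0.7, 1.2, 0.7]
finger_gap: 26.5
time: 26.63
tool_pos: [520.3, -261.3, 177.7]
tcp_rot: [179.7, 0.5, -90.1]
ft_force: [-0.5, 0.3, 1.6]
finger_gap: 26.1
[179.69908493   0.4854605  -90.11711703] [ 520.26144229 -261.28445584  177.68676382] [ 0.28211633 -0.07814847 -0.08098395]
```

View pics/n.png

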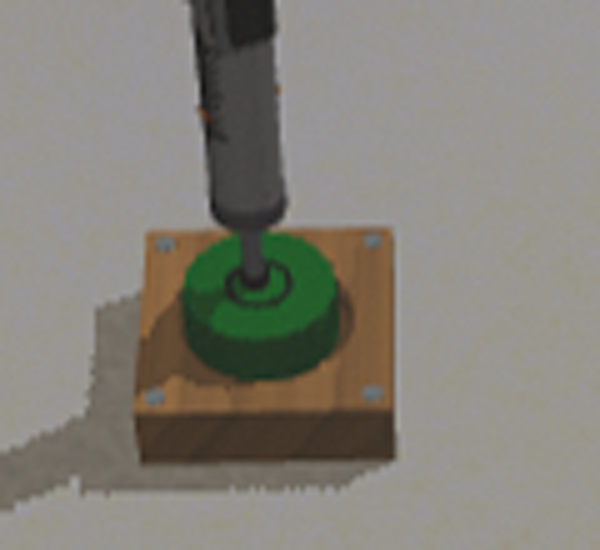

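The pad rests inside the pen ring (pad 257,284; ring 259,284). Pressing further in small steps.

```bash
python3 -m pendant '[[[0,0,0.1,0],[0,0,0.1,0],[0,0,0.1,0],[0,0,0.1,0],[0,0,0.1,0],[0,0,0,0],[0,0,0,0],[0,0,0,0],[0,0,0,0],[0,0,0,0]]]'
python3 - <<'E'
from h import *
y=snapshot("scene")[:,:,::-1];cv2.imwrite("pics/o.png",cv2.resize(y[110:220,230:350],None,fx=5,fy=5,interpolation=2))
F=[]
for i in range(4):
    snapshot("scene");F.append(sense()["ft_force"][2])
print(sense()["tcp_rot"],sense()["tool_pos"],F)
E
```

```text
time: 27.52
tool_pos: [520.5, -261.3, 167.8]
tcp_rot: [179.8, 0.5, -90.1]
ft_force: [-1.0, 0.5, 2.7]
finger_gap: 26.3
[179.75699195   0.45346958 -90.11339601] [ 520.55087143 -261.33031942  167.72738821] [np.float64(3.050419298780819), np.float64(2.400812421145412), np.float64(3.523802094458382), np.float64(3.3808579963928898)]
```

View pics/o.png

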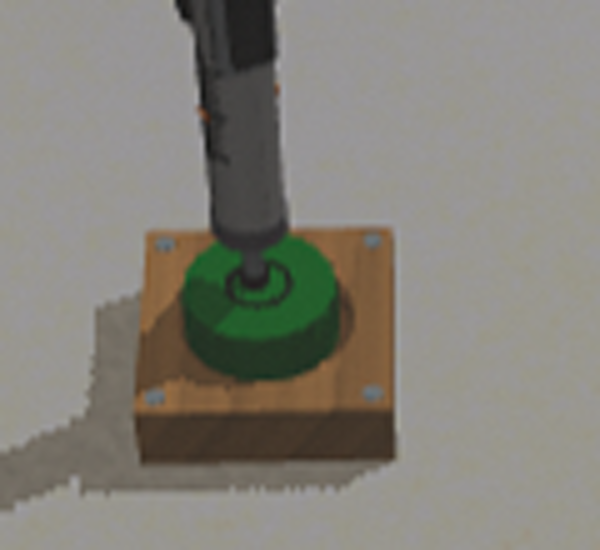

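```bash
python3 -m pendant '[[[0,0,0.1,0],[0,0,0.08,0],[0,0,0,0],[0,0,0,0],[0,0,0,0],[0,0,0,0],[0,0,0,0],[0,0,0,0],[0,0,0,0],[0,0,0,0]]]';python3 -m pendant '[[[0,0,0,0],[0,0,0,0],[0,0,0,0],[0,0,0,0],[0,0,0,0],[0,0,0,0],[0,0,0,0],[0,0,0,0],[0,0,0,0],[0,0,0,0]]]'
python3 - <<'E'
from h import *
y=snapshot("scene")[:,:,::-1];cv2.imwrite("pics/p.png",cv2.resize(y[110:220,230:350],None,fx=5,fy=5,interpolation=2))
F=[]
for i in range(12):
    snapshot("scene");F.append(sense()["ft_force"][2])
print(sense()["tcp_rot"],sense()["tool_pos"],np.mean(F),np.std(F))
# pointer vs. tube
print(proj("scene",(518,-259,73)))
E
```

```text
time: 28.6
tool_pos: [520.6, -261.4, 164.2]
tcp_rot: [179.8, 0.4, -90.1]
ft_force: [-0.5, 1.0, 3.7]
finger_gap: 26.7
time: 29.43
tool_pos: [520.6, -261.4, 164.2]
tcp_rot: [179.8, 0.4, -90.1]
ft_force: [-0.8, 1.2, 4.4]
finger_gap: 26.1
[179.7713994    0.44412745 -90.11026472] [ 520.61762117 -261.33258282  164.15757828] 4.277137178469609 0.5164997641094319
[280.55652945 157.13712395]
```

View pics/p.png

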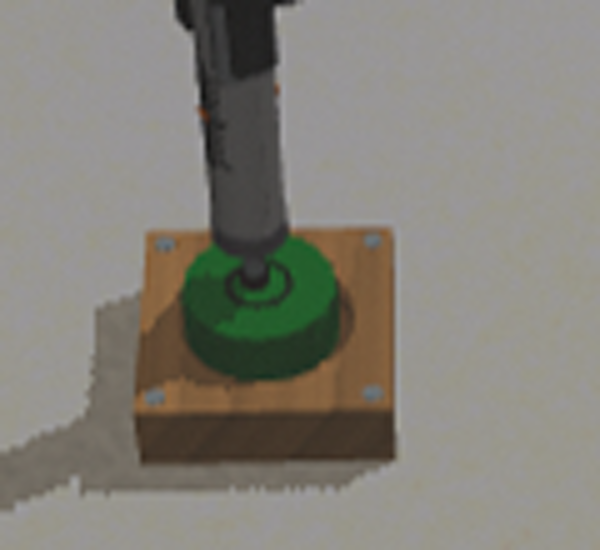

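```bash
python3 -c "
from bench import *
print(hand_in()); s=sense(); print(s['time'],s['tool_pos'],s['ft_force'],s['finger_gap'])"
```

```text
the job is handed in; nothing more can be done
None
the job is handed in; nothing more can be done
```

I put the big green cap rim down in the recess and let go. Then I took the newton meter out of its rack by its tube and pressed it upright on the pen-marked ring. I handed the job in at about 30 s, still holding the meter there; no verdict was reported.

Last checks before handing in:

- **Cap:** its mark was within about 2 mm of the block's centre in the scene view, at the height of a fully seated cap.
- **Pad:** it sat inside the pen ring, about 2 mm or less from the centre.
- **Tilt:** the tool was about 0.5° off vertical; the meter's own tilt was not measured separately, and it looked upright.
- **Reading:** the height gave about 19.8 mm of plunger travel, or 5.0 N. The wrist force (mean 4.3 N upward plus roughly 0.9 N meter weight) gave about 5.2 N. The pointer's shift in the picture gave a rough 21 mm.

- **Disagreements:** the two cameras differed by 2–3 mm in y, so I averaged them. The finger gap read about 1.5 mm under the true cap and tube sizes.
- **Bystanders:** the arm's path stayed clear of the beaker, the squeeze bottle and the small cap, but I did not re-measure them at the end.

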